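Clear the drying box and hold its sprung lid at the index

ROBOT

A 6-joint arm with a two-finger parallel gripper is mounted at the origin on a cart in front of the work surface, level with it; the furniture and walls round the work are solid. World frame = base frame: x ahead of the robot, y to its left, z up, the work surface at z = 0. Lengths are in m, angles in rad, forces in N, time in s.
With the tool pointing down it reaches from about 0.375 to 0.975 m from the base axis. Payload 3.8 kg.
Tool frame: the origin (TCP) lies between the finger pads, 19 mm behind the fingertips; this is the grasp point; z points along the fingers, y is the line along which they close (so a half turn about z gives the same grasp; the last joint's range is limited). The gripper opens to 85 mm and grips with 20 to 120 N. Pads are 22 mm wide; open, the fingers measure 114 mm over their backs; the gripper's body (76 mm by 85 mm) begins 54 mm behind the grasp point. The pads swing forward as they close: fully open they stand 13 mm farther back than shut.
Start: joints at [-1.368, 0.264, 1.604, -0, 1.274, -0.037], TCP at [0.16, -0.656, 0.25] pointing down, gripper open.
Joint ranges: [-2.63, 2.63], [-0.94, 2.18], [0.31, 2.57], [-1.31, 4.45], [0, 2.66], [-2.55, 2.55]. Speed limits (rad/s): [2.57, 2.57, 3.14, 3.14, 3.14, 3.14].

INTERFACE

Orientations are given as [roll, pitch, yaw] about the fixed x, y, z axes, in that order (R = Rz(yaw) Ry(pitch) Rx(roll)).
In Python, from cell import read_state, eyes, sign_off gives the robot as it stands.
- The arm moves only by the tool step_hand, called after "Emit:" as a command line: name --pt "numbers of a row" for each row, then --argument value for the rest. Schema: {"type":"object","properties":{"moves":{"type":"array","items":{"type":"array","items":{"type":"number"},"minItems":4,"maxItems":4},"minItems":1,"maxItems":8},"aperture":{"type":"number"},"only":{"type":"string"},"quiet":{"type":"boolean"},"lines":{"type":"string"}},"required":["moves"],"additionalProperties":false}. moves is a list of rows, 1 to 8 of them, each of 4 numbers: dx, dy, dz in normalised numbers (1 is 0.8 m), then a turn about the tool's z in fractions of the full range, 1 being pi rad; each row is the pose to reach, as a shift and turn from the pose commanded when the call began, along the tool's axes at that moment; what a row does not reach only later rows make up. A row lasts 1/12 s, in which the tool goes at most 0.0417 m and 0.125 rad, less where a joint would pass 70% of its speed; a pose out of reach is approached as far as the arm can. aperture is the opening from 0.0 (shut) to 1.0 (fully open), set as the call begins (left out keeps the last). The fingers move at their own pace and stop on an object; the grip force is fixed at half the most. Time passes only in rows, so rows that do not move let the fingers close. The tool returns the time, the measured TCP pose, the force, the opening and the grip force at its end. only (a regular expression) keeps the lines of the reply that match it, lines (a string "A,B") keeps lines A to B, and quiet returns only ok. Shift and turn numbers lie between -1 and 1, and a call with a number outside is refused. Input that does not fit is refused with a message, and nothing moves.
- read_state(): the state, without advancing time (a new reading comes with each control period).
- eyes.read_camera(name): name is "side" or "top"; returns a dict with "img" (400x640x3 uint8, red, green, blue), "fov_y" (degrees; the focal length in pixels is half the picture's height over the tangent of half this angle, whatever the lens; pixels are square), "cx", "cy" (the principal point, pixels), "R" (3x3) and "t" (3): a world point X has camera coordinates R X + t. Camera axes: x right, y down, z forward; pixel columns grow to the right and rows downward; lengths in m; the calibration is good to about 2 mm. A picture is of the moment at which its call begins. There is no depth.
- sign_off(): hands the job in; it is judged then, once.
The state is a dict: "t": time; "qpos": joint angles; "qvel": joint speeds; "joint_efforts": joint torques, N m; "eef_pos": TCP position; "ee_rot": TCP orientation; "force": force on the tool from outside, world axes, zero at the start; "wrist_torque": the same for the moment, N m; "finger_gap": opening from 0.0 (shut) to 1.0 (fully open); "gripper_force": force on a finger pad.
Only numpy, scipy, OpenCV 4.12 (cv2) and the standard library are available. Lean on these libraries where they do the work, as an engineer would, in place of code of your own. Each camera call takes 0.05 s, during which the arm holds its last target. There are 200 camera calls.

TASK

Two wax boxes were left on the shut lid of the drying box: stack them squarely on the third wax box on the bench, to make one straight column of three with flush edges, leaving that third box where it is and the other things on the bench alone. Then lift the sprung lid by its front handle until the lid is in line with the pointer arm at its right side, without shifting the arm, and finish while still holding the lid there by the handle: do not let go.

Things in the scene. Friction and masses are not known exactly. Their poses are not given: they have to be found in the camera images.
- wax_base: Wax box: closed flat rigid cream carton with a printed red-and-cream top, 68 (own x) x 98 (own y) x 24 mm (z), origin at the centre of its underside. Take it across the 68 mm width. 0.24 to 0.39 kg. This one lies alone on the bench, right of the drying box; the column grows on it.
- wax_lower: Wax box: closed flat rigid cream carton with a printed red-and-cream top, 68 (own x) x 98 (own y) x 24 mm (z), origin at the centre of its underside. Take it across the 68 mm width. 0.24 to 0.39 kg. At first it lies on the lid of the drying box, under wax_upper, roughly in line with the lid.
- wax_upper: Wax box: closed flat rigid cream carton with a printed red-and-cream top, 68 (own x) x 98 (own y) x 24 mm (z), origin at the centre of its underside. Take it across the 68 mm width. 0.24 to 0.39 kg. At first it lies on top of wax_lower on the lid.
- drying_box: Grey metal box, fixed to the bench, 180x180 mm, 90 mm high (100 with lid), origin at the centre of its underside, own x from the front (handle side, facing the robot) to the back. On its right side (own -y, 116 mm from the middle) a thin steel quadrant bow with graduation rises to about 200 mm above the bench.
- lid: Flat metal lid, 180x180x10 mm, hinged at its back edge. Origin: mid of the hinge line, at half thickness, 90 mm behind the box middle, 95 mm above the bench; plate spans own x -180..0. Horizontal when shut; pitch (about own y) = opening angle, 0..1.3 rad. A spring always pulls it shut (about 5 N at the handle when shut, 8 N at 0.85 rad): let go, it falls shut.
- lid_handle (a point): Straight black bar sticking out forward from the middle of the lid's front edge, in the lid's plane, fixed to it: 14 mm wide (own y), 12 thick, 72 long, last 8 mm 22 wide. Origin at mid grip, 36 mm before the lid edge, 216 mm from the hinge line; axes as the lid's. Pinch it across own y from above; it turns between the fingers as the lid swings.
- index_arm: Thin dark steel pointer arm, 128 mm long, small round knob at its free end, right of the lid, inside the quadrant bow. Turns on the lid's hinge line (origin there), reaches forward (own -x), stays by friction where it was set. Its pitch, 0.45 to 0.85 rad, is the angle to open the lid to: seen from the side, the lid plate then lies in line with the arm.
- mix_cup: Bystander: open pale plastic cup, diameter 64, height 56 mm; origin at the centre of its underside.
- white_cast: Bystander: white stone cast of a jaw, 60x72x28 mm; origin at the centre of its underside.
- dappen_dish: Bystander: small round dish, diameter 43, height 18 mm; origin at the centre of its underside.
- articulator: Bystander: hinged holder with two jaw casts, 78x66x80 mm; origin at the centre of its underside.
- spatula: Bystander: plaster spatula with wooden handle lying flat, 26x213x17 mm; origin at the centre of its underside.
- index_tip (a point): Free end of the pointer arm (centre of its small knob), 118 mm from the hinge line.
There are look-alikes about, which are no part of the job. Leave any yellow look-alike of the wax_lower alone.

How it is judged:
On the way, in this order (a step that is already met when the one before it is completed fails the run):
1. the three wax boxes stand in one square column on the bench, let go, and the lid is still shut (((height (world z) of wax_upper between 0.019 and 0.029 m and height (world z) of wax_lower between 0.043 and 0.053 m) or (height (world z) of wax_lower between 0.019 and 0.029 m and height (world z) of wax_upper between 0.043 and 0.053 m)) and height (world z) of wax_base below 0.004 m and horizontal distance between each of wax_upper, wax_lower and wax_base below 0.012 m and angle between the x axis of each of wax_upper, wax_lower and the x axis of wax_base, either way round below 0.13 rad and linear speed of each of wax_upper, wax_lower below 0.02 m/s and contact force between the fingers and wax_upper below 0.1 N and contact force between the fingers and wax_lower below 0.1 N and angle between each of wax_base, wax_upper, wax_lower, lid's own z axis and vertical below 0.06 rad), for 0.3 s.
2. the lid is held by its handle in line with the pointer arm (angle between the x axis of lid and the x axis of index_arm, either way round below 0.08 rad and angle between lid's own z axis and vertical above 0.25 rad and angular speed of lid below 0.1 rad/s and contact force between the fingers and lid above 2 N and distance between the grasp point and lid_handle below 0.045 m), for 0.3 s.
At the end, for the whole second after the job is handed in: The two wax boxes lie flat on the third, one above the other, each within 12 mm and 0.13 rad of it, at rest and not touched; the fingers hold the lid (more than 2 N) at its handle (tool point within 45 mm of mid grip) with the lid still and within 0.08 rad of the pointer arm's angle (all of step 2 and ((height (world z) of wax_upper between 0.019 and 0.029 m and height (world z) of wax_lower between 0.043 and 0.053 m) or (height (world z) of wax_lower between 0.019 and 0.029 m and height (world z) of wax_upper between 0.043 and 0.053 m)) and height (world z) of wax_base below 0.004 m and horizontal distance between each of wax_upper, wax_lower and wax_base below 0.012 m and angle between the x axis of each of wax_upper, wax_lower and the x axis of wax_base, either way round below 0.13 rad and linear speed of each of wax_upper, wax_lower below 0.02 m/s and contact force between the fingers and wax_upper below 0.1 N and contact force between the fingers and wax_lower below 0.1 N and angle between each of wax_base, wax_upper, wax_lower's own z axis and vertical below 0.06 rad); the arm keeps its last pose, push and grip.
It fails at once if the lid is opened with a wax box on it (angle between lid's own z axis and vertical above 0.08 rad and (contact force between lid and wax_lower above 0.3 N or contact force between lid and wax_upper above 0.3 N or contact force between lid and wax_base above 0.3 N)).
It fails at once if the pointer arm is shifted (distance of index_tip from where it was at the start of the episode above 0.008 m).
It fails at once if the bottom wax box is pushed away from its place (over 30 mm) (distance of wax_base from where it was at the start of the episode above 0.03 m).
It fails at once if a bystander is moved over 40 mm (distance of any of mix_cup, white_cast, dappen_dish, articulator, spatula from where it was at the start of the episode above 0.04 m).
It also fails if it takes over 67 s, if anything falls off the work surface, if the arm or the gripper's body presses on something with over 40 N, if the wrist force passes 120 N, or if a joint passes its speed limit or range.

## Working session

There is one attempt and no reset: what is moved stays moved. The work goes in short steps, Python scripts to look and compute and a tool call to move; the robot and the scene stay as the last step left them, time stands still between calls to the robot, and variables do not carry over. Pictures are saved under pics/ and viewed, at most 10 in all, crops included, and the job is handed in when it is done.

```bash
ls; mkdir -p pics; cat > h.py <<'E'
import numpy as np, cv2
from cell import read_state, eyes, sign_off
def shot(n,f=None):
    c=eyes.read_camera(n)
    if f: cv2.imwrite('pics/'+f,c['img'][:,:,::-1])
    return c
def foc(c): return 200/np.tan(np.radians(c['fov_y'])/2)
def ray(c,u,v,z):
    f=foc(c); R=np.array(c['R']);t=np.array(c['t'])
    d=R.T@np.array([(u-c['cx'])/f,(v-c['cy'])/f,1]); o=-R.T@t
    return o+d*(z-o[2])/d[2]
def proj(c,X):
    p=np.array(c['R'])@np.array(X)+np.array(c['t']); return p[:2]/p[2]*foc(c)+[c['cx'],c['cy']]
E
python3 - <<'E'
from h import *
for n in('side','top'):
    c=shot(n,n+'0.png'); print(n,c['fov_y'],c['cx'],c['cy'],(-np.array(c['R']).T@c['t']).round(3),np.array(c['R']).round(3).tolist())
print(read_state())
E
```

```text
pics
side 48.81018965937732 323.23390495639126 197.45435177417934 [ 0.114 -1.419  0.537] [[0.948, -0.319, 0.001], [-0.106, -0.317, -0.942], [0.301, 0.893, -0.335]]
top 49.97634503493407 311.86214889399616 203.33782894521755 [ 0.38  -0.291  1.25 ] [[-0.004, -1.0, 0.007], [-0.992, 0.003, -0.126], [0.126, -0.008, -0.992]]
{'t': 0.1, 'qpos': array([-1.36788030e+00,  2.64696527e-01,  1.60524435e+00,  3.53594123e-05,
        1.27370402e+00, -3.69045243e-02]), 'qvel': array([ 0.00199612, -0.00109358, -0.00364186, -0.00204528,  0.0010816 ,
       -0.00070767]), 'joint_efforts': array([ 6.78327506e-04, -5.16704965e+01, -3.68592417e+01, -1.05311932e-05,
        6.41561914e-03,  9.96564154e-06]), 'eef_pos': array([ 0.16021153, -0.65506738,  0.24877015]), 'ee_rot': array([-3.13954305e+00, -1.09485908e-04,  2.39810056e-01]), 'force': array([-0.589908  ,  0.59328512,  0.51650377]), 'wrist_torque': array([0.06622975, 0.01072564, 0.03700189]), 'gripper_force': 0.0, 'finger_gap': 0.9996692325689642}
```

View pics/side0.png

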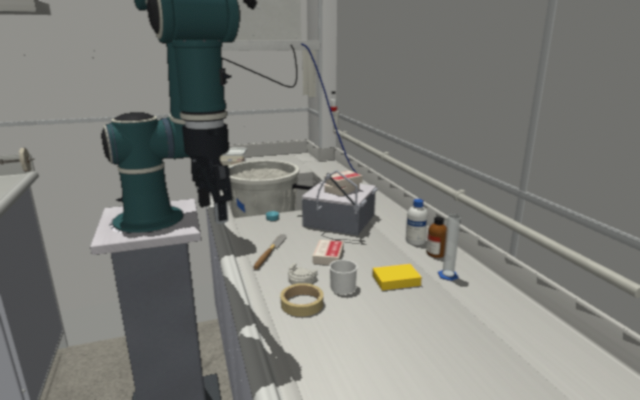

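View pics/top0.png

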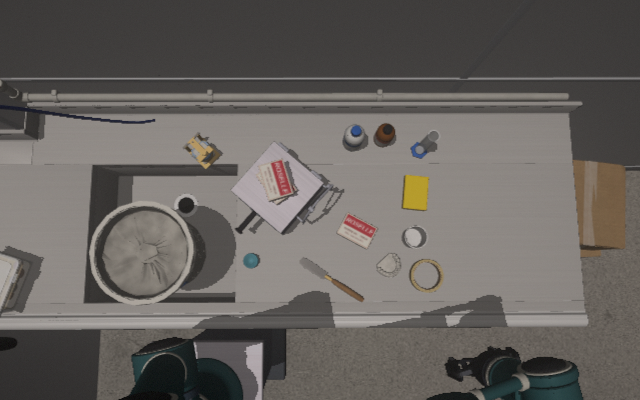

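The top view shows the stack on the lid at about (275,180), the base box alone at (357,230), the yellow look-alike at (416,193), the handle at (240,230) and the quadrant bow at about (325,205). The side view shows the bow and pointer arm at about (345,190). I'll enlarge both before reaching.

```bash
python3 - <<'E'
from h import *
a=cv2.imread('pics/top0.png')[135:255,230:390]; cv2.imwrite('pics/topc.png',cv2.resize(a,None,fx=5,fy=5,interpolation=cv2.INTER_CUBIC))
a=cv2.imread('pics/side0.png')[160:270,295:395]; cv2.imwrite('pics/sidec.png',cv2.resize(a,None,fx=5.4,fy=5.4,interpolation=cv2.INTER_CUBIC))
E
```

```text
(no output)
```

View pics/topc.png

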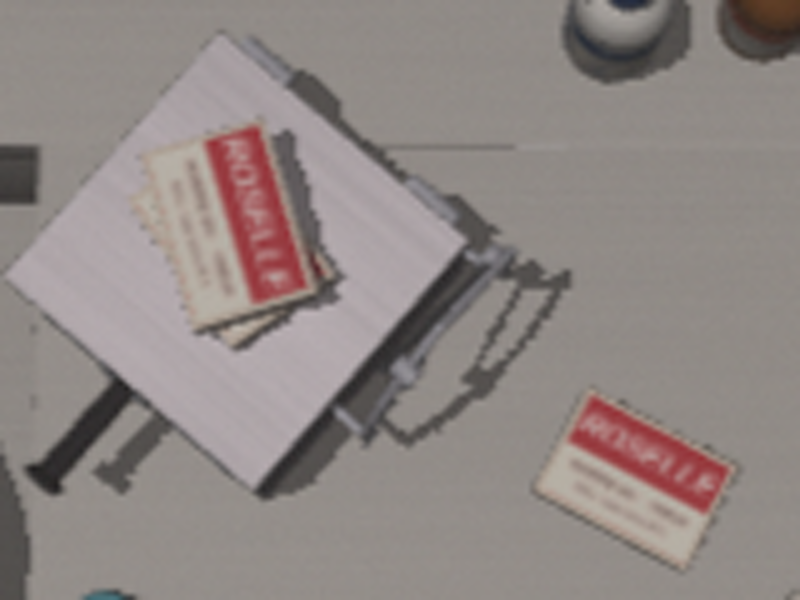

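View pics/sidec.png

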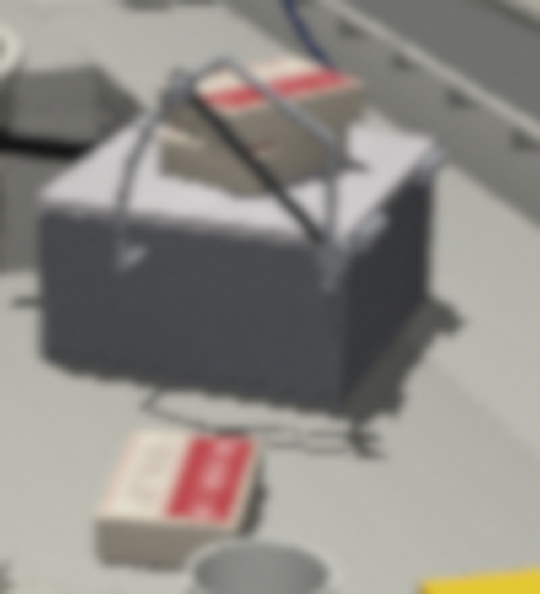

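```bash
cat >> h.py <<'E'
def topc(c,pts,z): return np.array([ray(c,230+u/5,135+v/5,z) for u,v in pts])
def rect(P):
    # centre, and yaw of the two edge directions: P order around
    e1=(P[1]-P[0]+P[2]-P[3])/2; e2=(P[2]-P[1]+P[3]-P[0])/2
    return P.mean(0).round(4),[(np.hypot(*e[:2]).round(4),np.arctan2(e[1],e[0]).round(3)) for e in(e1,e2)]
E
python3 - <<'E'
from h import *
from scipy.optimize import least_squares
c=shot('top');s=shot('side')
print('upper',rect(topc(c,[(143,155),(262,123),(320,288),(198,333)],.148)))
print('base',rect(topc(c,[(590,390),(736,465),(685,570),(533,488)],.024)))
L=topc(c,[(222,32),(5,272),(260,495),(467,240)],.1);print('lid',rect(L))
print('low corners',topc(c,[(335,275),(237,348),(135,195)],.124).round(4))
print('handle tip',topc(c,[(45,478)],.095))
C,r=rect(L); yaw=r[1][1]  # e2: left->front? print all
# lid x axis (front->back): from edge mids
back=(L[0]+L[3])/2; front=(L[1]+L[2])/2; x=(back-front)[:2]; x/=np.hypot(*x); y=np.array([-x[1],x[0]])
print('lid yaw',np.arctan2(x[1],x[0]),'back',back,'front',front)
H=np.r_[C[:2]+.09*x,.095]
def knob(p,o): return H+np.r_[-.118*np.cos(p)*x+o*y,.118*np.sin(p)]
ks=np.array([178/5.4+295,85/5.4+160]);kt=np.array([230+403/5,135+370/5])
def f(q): k=knob(*q); return np.r_[proj(s,k)-ks,proj(c,k)-kt]
q=least_squares(f,[.6,-.1]);print(q.x,q.fun)
for z in (.6,.65,.7,.75,.8,.85): print(z, proj(s,knob(z,-.105)),ks)
E
```

```text
upper (array([ 0.5824, -0.2064,  0.148 ]), [(np.float64(0.0658), np.float64(-1.26)), (np.float64(0.0956), np.float64(-2.823))])
base (array([ 0.4571, -0.4295,  0.024 ]), [(np.float64(0.0958), np.float64(-2.062)), (np.float64(0.0661), np.float64(2.637))])
lid (array([ 0.5725, -0.2072,  0.1   ]), [(np.float64(0.1774), np.float64(2.442)), (np.float64(0.1808), np.float64(-2.288))])
low corners [[ 0.5593 -0.2601  0.124 ]
 [ 0.5204 -0.2083  0.124 ]
 [ 0.6028 -0.1535  0.124 ]]
handle tip [[ 0.45393438 -0.10343817  0.095     ]]
lid yaw -0.6999602338890933 back [ 0.64036691 -0.26428478  0.1       ] front [ 0.50469794 -0.15002161  0.1       ]
[ 0.77370696 -0.11213842] [-0.5076733   0.70602718  0.30391081 -0.88794802]
0.6 [324.07734156 180.60909552] [327.96296296 175.74074074]
0.65 [325.20970188 179.13556425] [327.96296296 175.74074074]
0.7 [326.42413318 177.72458932] [327.96296296 175.74074074]
0.75 [327.71819618 176.38007182] [327.96296296 175.74074074]
0.8 [329.08922085 175.10580142] [327.96296296 175.74074074]
0.85 [330.5343071  173.90544328] [327.96296296 175.74074074]
```

Units first: shifts go in shares of 0.8 m and turns go in shares of pi rad. So 0.2 m is 0.25, -0.13 m is -0.1625, -0.075 rad is -0.0239.

```bash
cat > rel.py <<'E'
import sys,numpy as np
from cell import read_state
from scipy.spatial.transform import Rotation as T
s=read_state(); g=np.array(list(map(float,sys.argv[1:5])))
R=T.from_euler('xyz',s['ee_rot']).as_matrix(); d=R.T@(g[:3]-s['eef_pos'])
print('rel',d.round(4),'turn',round((s['ee_rot'][2]-g[3]+np.pi)%(2*np.pi)-np.pi,3),'t',round(s['t'],2),'F',s['force'].round(1),'gap',round(s['finger_gap'],3))
E
```

Emit:
step_hand --pt "0 0 -0.0375 0" --pt "0.125 -0.0813 -0.05 0" --pt "0.25 -0.1625 -0.05 0" --pt "0.25 -0.1625 -0.05 -0.0239" --pt "0.25 -0.1625 -0.05 -0.0239" --pt "0.25 -0.1625 -0.05 -0.0239" --pt "0.25 -0.1625 -0.05 -0.0239" --aperture 1.0

```text
t: 0.78
eef_pos: [0.3254, -0.4793, 0.29]
ee_rot: [-3.141, -0.001, 0.316]
force: [-0.3, 0.3, -0.0]
finger_gap: 1.0
gripper_force: 0.0
```

```bash
python3 rel.py .5824 -.2064 .26 .315
```

```text
rel [ 0.329  -0.1796  0.0304] turn 0.001 t 0.78 F [-0.3  0.3 -0. ] gap 1.0
```

To row units: 0.28 m is 0.35, 0.256 m is 0.32.

Emit:
step_hand --pt "0.045 -0.025 0 0" --pt "0.0913 -0.05 0 0" --pt "0.1375 -0.075 0 0" --pt "0.1825 -0.1 0 0" --pt "0.2288 -0.125 0 0" --pt "0.275 -0.15 0 0" --pt "0.32 -0.175 0 0" --pt "0.35 -0.1938 0 0" --quiet true

```text
ok
```

Emit:
step_hand --pt "0.0313 -0.0175 0.0125 0" --pt "0.0588 -0.0313 0.0375 0" --pt "0.0613 -0.0313 0.075 0" --pt "0.0613 -0.0313 0.075 0" --pt "0.0613 -0.0313 0.075 0"

```text
t: 1.87
eef_pos: [0.5791, -0.208, 0.2275]
ee_rot: [-3.138, 0.005, 0.316]
force: [-0.4, 0.7, 0.1]
finger_gap: 1.004
gripper_force: 0.0
```

```bash
python3 rel.py .5824 -.2064 .141 .315
```

```text
rel [ 0.004  -0.0002  0.0865] turn 0.001 t 1.87 F [-0.4  0.7  0.1] gap 1.004
```

To row units: 0.0855 m is 0.1069, 0.08 m is 0.1.

Emit:
step_hand --pt "0.0038 0 0.0375 0" --pt "0.0038 0 0.0625 0" --pt "0.0038 0 0.0875 0" --pt "0.0038 0 0.1 0" --pt "0.0038 0 0.1069 0" --pt "0.0038 0 0.1069 0" --pt "0.0038 0 0.1069 0"

```text
t: 2.45
eef_pos: [0.5843, -0.2087, 0.146]
ee_rot: [3.14, -0.001, 0.314]
force: [-0.2, 0.4, 0.9]
finger_gap: 1.001
gripper_force: 0.0
```

Emit:
step_hand --pt "0 0 0 0" --pt "0 0 0 0" --pt "0 0 0 0" --pt "0 0 0 0" --pt "0 0 0 0" --pt "0 0 0 0" --pt "0 0 0 0" --pt "0 0 0 0" --aperture 0

```text
t: 3.12
eef_pos: [0.5846, -0.2081, 0.147]
ee_rot: [3.14, -0.002, 0.315]
force: [-1.3, 1.4, 5.0]
finger_gap: 0.777
gripper_force: 67.2
```

```bash
python3 rel.py .5824 -.2064 .26 .315
```

```text
rel [-0.0013 -0.0021 -0.113 ] turn -0.0 t 3.12 F [-1.3  1.4  5. ] gap 0.777
```

To row units: -0.13 m is -0.1625, -0.1 m is -0.125.

Emit:
step_hand --pt "0 0 -0.0125 0" --pt "0 0 -0.0375 0" --pt "0 0 -0.075 0" --pt "0 0 -0.125 0" --pt "0 0 -0.1625 0" --pt "0 0 -0.1625 0" --pt "0 0 -0.1625 0" --pt "0 0 -0.1625 0"

```text
t: 3.78
eef_pos: [0.5832, -0.2078, 0.274]
ee_rot: [-3.141, 0.001, 0.315]
force: [-0.4, -0.1, -3.5]
finger_gap: 0.778
gripper_force: 68.3
```

```bash
python3 rel.py .4571 -.4295 .28 1.073
python3 - <<'E'
from h import *
c=shot('top','t1.png');s=shot('side','s1.png')
a=c['img'][115:255,220:380,::-1];b=s['img'][90:230,240:400,::-1]
cv2.imwrite('pics/a1.png',cv2.resize(np.hstack([a,b]),None,fx=2.5,fy=2.5,interpolation=cv2.INTER_CUBIC))
E
```

```text
rel [-0.1885  0.1718 -0.0059] turn -0.758 t 3.78 F [-0.4 -0.1 -3.5] gap 0.778
```

View pics/a1.png

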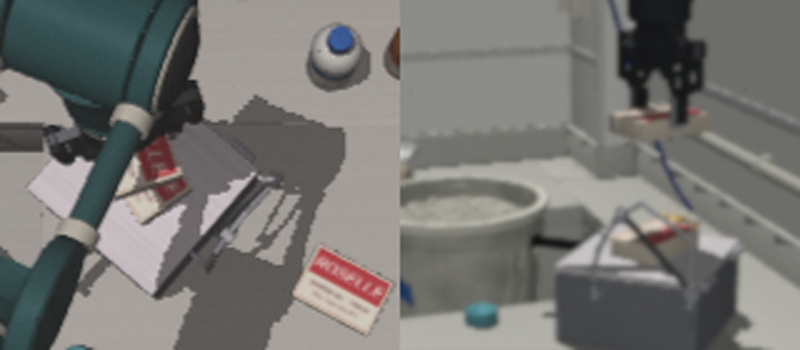

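To row units: -0.188 m is -0.235, -0.186 m is -0.2325, -0.758 rad is -0.2413.

Emit:
step_hand --pt "-0.025 0.025 0 -0.0318" --pt "-0.0625 0.0563 0 -0.07" --pt "-0.1 0.09 0 -0.1082" --pt "-0.1375 0.125 0 -0.1464" --pt "-0.175 0.1588 0 -0.1846" --pt "-0.2063 0.1875 0 -0.2228" --pt "-0.2325 0.2125 0 -0.2406" --pt "-0.235 0.2144 0 -0.2413"

```text
t: 4.55
eef_pos: [0.4541, -0.4331, 0.2717]
ee_rot: [-3.137, 0.002, 1.071]
force: [0.2, -0.0, -2.8]
finger_gap: 0.776
gripper_force: 68.3
```

Emit:
step_hand --pt "0 0 0.0375 0" --pt "0 0 0.0875 0" --pt "0 0 0.1375 0" --pt "0 0 0.175 0" --pt "0 0 0.2 0" --pt "0 0 0.2125 0" --pt "0 0 0.2125 0" --pt "0 0 0.2125 0"

```text
t: 5.22
eef_pos: [0.4578, -0.4287, 0.1037]
ee_rot: [-3.14, -0.001, 1.073]
force: [0.4, -0.5, -2.6]
finger_gap: 0.776
gripper_force: 68.2
```

```bash
python3 rel.py .458 -.4282 .0465 1.073
```

```text
rel [0.0005 0.     0.0572] turn -0.0 t 5.22 F [ 0.4 -0.5 -2.6] gap 0.776
```

To row units: 0.054 m is 0.0675, 0.05 m is 0.0625.

Emit:
step_hand --pt "0 0 0.025 0" --pt "0 0 0.05 0" --pt "0 0 0.0625 0" --pt "0 0 0.0675 0" --pt "0 0 0.0675 0" --pt "0 0 0.0675 0"

```text
t: 5.72
eef_pos: [0.4588, -0.4299, 0.0518]
ee_rot: [3.14, 0.001, 1.073]
force: [0.4, 0.1, -3.2]
finger_gap: 0.777
gripper_force: 68.3
```

Emit:
step_hand --pt "0 0 0.0025 0" --pt "0 0 0.0038 0" --pt "0 0 0.0038 0"

```text
t: 5.97
eef_pos: [0.4583, -0.4296, 0.0482]
ee_rot: [3.14, 0.0, 1.073]
force: [0.1, 0.1, -3.3]
finger_gap: 0.777
gripper_force: 68.3
```

```bash
python3 rel.py .458 -.4282 .0465 1.073
python3 - <<'E'
from h import *
c=shot('top','t2.png');s=shot('side','s2.png')
a=c['img'][190:270,310:410,::-1];b=s['img'][200:280,280:380,::-1]
cv2.imwrite('pics/a2.png',cv2.resize(np.hstack([a,b]),None,fx=4,fy=4,interpolation=cv2.INTER_CUBIC))
E
```

```text
rel [ 0.0011 -0.001   0.0017] turn -0.0 t 5.97 F [ 0.1  0.1 -3.3] gap 0.777
```

View pics/a2.png

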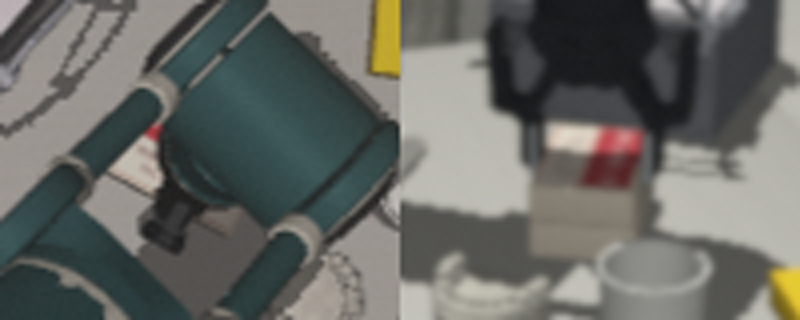

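The held box sits just above the base with flush edges in the side view, at about (590,190) in the picture. I'll lower it, release and back off.

To row units: 0.003 m is 0.0038, 0.002 m is 0.0025.

Emit:
step_hand --pt "0 -0.0006 0.0013 0" --pt "0 -0.0006 0.0025 0" --pt "0 -0.0006 0.0038 0" --pt "0 -0.0006 0.0038 0"

```text
t: 6.4
eef_pos: [0.4581, -0.4294, 0.0473]
ee_rot: [3.141, 0.0, 1.073]
force: [-3.4, 3.0, 11.2]
finger_gap: 0.776
gripper_force: 70.0
```

Emit:
step_hand --pt "0 0 0 0" --pt "0 0 0 0" --pt "0 0 0 0" --pt "0 0 0 0" --pt "0 0 0 0" --aperture 1

```text
t: 6.82
eef_pos: [0.4575, -0.429, 0.0443]
ee_rot: [-3.141, -0.0, 1.073]
force: [-0.2, 0.2, 0.1]
finger_gap: 0.997
gripper_force: 0.0
```

Emit:
step_hand --pt "0 0 -0.025 0" --pt "0 0 -0.0625 0" --pt "0 0 -0.1125 0" --pt "0 0 -0.1625 0" --pt "0 0 -0.2125 0" --pt "0 0 -0.25 0" --pt "0 0 -0.2875 0" --pt "0 0 -0.2875 0"

```text
t: 7.48
eef_pos: [0.4602, -0.4317, 0.2832]
ee_rot: [3.129, 0.004, 1.073]
force: [1.4, -0.8, 1.3]
finger_gap: 1.005
gripper_force: 0.0
```

```bash
python3 rel.py .581 -.2068 .26 .6
```

```text
rel [ 0.2553 -0.0016  0.0222] turn 0.473 t 7.48 F [ 1.4 -0.8  1.3] gap 1.005
```

```bash
python3 - <<'E'
from h import *
c=shot('top','t3.png')
a=c['img'][140:240,230:350,::-1]
cv2.imwrite('pics/a3.png',cv2.resize(a,None,fx=5,fy=5,interpolation=cv2.INTER_CUBIC))
E
```

```text
(no output)
```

View pics/a3.png

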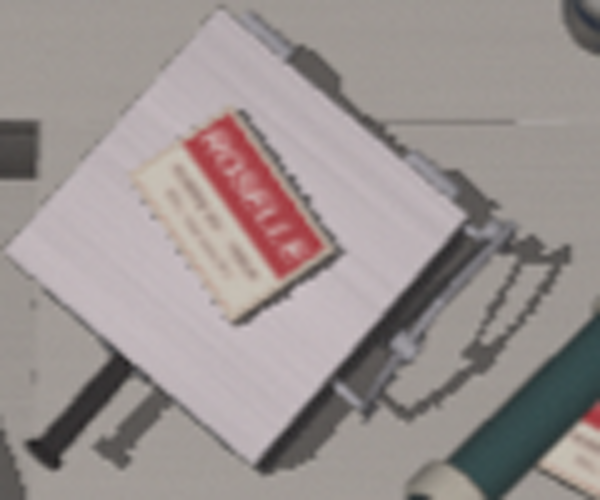

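The lower box lies clear on the lid, with crop corners at (132,172), (230,108), (338,248) and (240,322).

```bash
python3 - <<'E'
from h import *
c=shot('top')
print(rect(topc(c,[(132,197),(230,133),(338,273),(240,347)],.124)))
E
python3 rel.py .581 -.2068 .28 .62
```

```text
(array([ 0.5799, -0.2069,  0.124 ]), [(np.float64(0.0638), np.float64(-0.951)), (np.float64(0.0975), np.float64(-2.506))])
rel [ 0.2545  0.0013 -0.0037] turn 0.453 t 7.58 F [ 0.1  0.4 -0.3] gap 1.0
```

To row units: 0.253 m is 0.3163, 0.23 m is 0.2875, 0.445 rad is 0.1416.

Emit:
step_hand --pt "0.0375 0 0 0.0159" --pt "0.0875 0 0 0.0477" --pt "0.1375 0 0 0.0796" --pt "0.1875 0 0 0.1114" --pt "0.2375 0 0 0.1401" --pt "0.2875 0 0 0.1416" --pt "0.3163 0.0013 0 0.1416" --pt "0.3163 0.0013 0 0.1416"

```text
t: 8.25
eef_pos: [0.5802, -0.2023, 0.2715]
ee_rot: [-3.137, 0.0, 0.632]
force: [-0.5, -0.0, -0.0]
finger_gap: 0.999
gripper_force: 0.0
```

Emit:
step_hand --pt "0 0 0.0375 0" --pt "0 0 0.075 0" --pt "0 0 0.1063 0" --pt "0 0 0.125 0" --pt "0 0 0.125 0" --pt "0 0 0.125 0"

```text
t: 8.75
eef_pos: [0.5772, -0.207, 0.1716]
ee_rot: [-3.137, 0.003, 0.627]
force: [-0.1, -0.1, 0.8]
finger_gap: 0.998
gripper_force: 0.0
```

```bash
python3 rel.py .5799 -.2069 .1225 .628
```

```text
rel [0.0024 0.0017 0.0491] turn -0.001 t 8.75 F [-0.1 -0.1  0.8] gap 0.998
```

To row units: 0.048 m is 0.06, 0.044 m is 0.055.

Emit:
step_hand --pt "0.0013 0.0013 0.025 0" --pt "0.0025 0.0013 0.0438 0" --pt "0.0025 0.0013 0.055 0" --pt "0.0025 0.0013 0.06 0" --pt "0.0025 0.0013 0.06 0" --pt "0.0025 0.0013 0.06 0"

```text
t: 9.25
eef_pos: [0.582, -0.2072, 0.1274]
ee_rot: [3.141, -0.001, 0.628]
force: [0.8, -0.3, 0.6]
finger_gap: 1.001
gripper_force: 0.0
```

Emit:
step_hand --pt "0 0 0 0" --pt "0 0 0 0" --pt "0 0 0 0" --pt "0 0 0 0" --pt "0 0 0 0" --pt "0 0 0 0" --pt "0 0 0 0" --aperture 0

```text
t: 9.83
eef_pos: [0.5821, -0.2069, 0.1286]
ee_rot: [3.14, -0.001, 0.628]
force: [-2.0, 2.2, 5.4]
finger_gap: 0.772
gripper_force: 66.6
```

```bash
python3 rel.py .5799 -.2069 .1225 .628
```

```text
rel [-0.0018 -0.0013  0.006 ] turn -0.0 t 9.83 F [-2.   2.2  5.4] gap 0.772
```

Emit:
step_hand --pt "0 0 -0.0125 0" --pt "0 0 -0.0375 0" --pt "0 0 -0.075 0" --pt "0 0 -0.125 0" --pt "0 0 -0.175 0" --pt "0 0 -0.2 0" --pt "0 0 -0.2 0" --pt "0 0 -0.2 0"

```text
t: 10.5
eef_pos: [0.5821, -0.2071, 0.2883]
ee_rot: [3.138, -0.002, 0.628]
force: [-0.3, 0.2, -4.1]
finger_gap: 0.77
gripper_force: 68.5
```

```bash
python3 rel.py .4571 -.4295 .28 1.073
```

```text
rel [-0.2318  0.1065  0.0082] turn -0.445 t 10.5 F [-0.3  0.2 -4.1] gap 0.77
```

To row units: -0.231 m is -0.2888, -0.205 m is -0.2563, -0.445 rad is -0.1416.

Emit:
step_hand --pt "-0.0375 0.0175 0 -0.0223" --pt "-0.0813 0.0375 0 -0.0477" --pt "-0.125 0.0575 0 -0.0732" --pt "-0.1688 0.0775 0 -0.0987" --pt "-0.2125 0.0975 0 -0.1241" --pt "-0.2563 0.1175 0 -0.1401" --pt "-0.2888 0.1331 0 -0.1416" --pt "-0.2888 0.1331 0 -0.1416" --quiet true

```text
ok
```

Emit:
step_hand --pt "0 0 0.0375 0" --pt "0 0 0.0875 0" --pt "0 0 0.1375 0" --pt "0 0 0.175 0" --pt "0 0 0.2 0" --pt "0 0 0.2125 0" --pt "0 0 0.2125 0" --pt "0 0 0.2125 0"

```text
t: 11.83
eef_pos: [0.4566, -0.4278, 0.1151]
ee_rot: [-3.139, -0.001, 1.073]
force: [-0.3, 0.2, -2.1]
finger_gap: 0.771
gripper_force: 68.5
```

```bash
python3 rel.py .458 -.4285 .0766 1.073
```

```text
rel [0.     0.0017 0.0385] turn -0.0 t 11.83 F [-0.3  0.2 -2.1] gap 0.771
```

To row units: 0.034 m is 0.0425, 0.032 m is 0.04.

Emit:
step_hand --pt "0 0.0013 0.0188 0" --pt "0 0.0013 0.0313 0" --pt "0 0.0013 0.04 0" --pt "0 0.0013 0.0425 0" --pt "0 0.0013 0.0425 0" --pt "0 0.0013 0.0425 0" --pt "0 0.0013 0.0425 0"

```text
t: 12.42
eef_pos: [0.4584, -0.4297, 0.0834]
ee_rot: [3.14, 0.0, 1.073]
force: [0.2, -1.1, -3.5]
finger_gap: 0.77
gripper_force: 68.5
```

```bash
python3 rel.py .458 -.4285 .0766 1.073
python3 - <<'E'
from h import *
s=shot('side','s4.png')
b=s['img'][190:270,285:375,::-1]
cv2.imwrite('pics/a4.png',cv2.resize(b,None,fx=6,fy=6,interpolation=cv2.INTER_CUBIC))
E
```

```text
rel [ 0.0008 -0.0009  0.0068] turn -0.0 t 12.42 F [ 0.2 -1.1 -3.5] gap 0.77
```

View pics/a4.png

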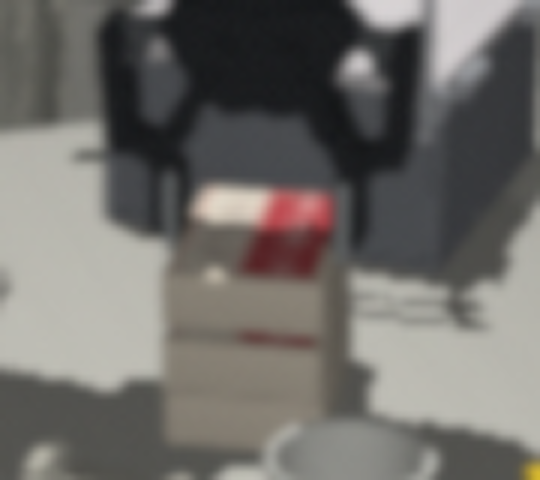

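The third box hangs a few mm above the two, its left edge (x≈168) and right edge (x≈325) flush with theirs. I'll lower it in small steps and watch the force.

To row units: 0.004 m is 0.005, 0.003 m is 0.0038.

Emit:
step_hand --pt "0 0 0.0013 0" --pt "0 0 0.0038 0" --pt "0 0 0.005 0" --pt "0 0 0.005 0"

```text
t: 12.8
eef_pos: [0.4578, -0.429, 0.0781]
ee_rot: [-3.141, -0.0, 1.073]
force: [0.4, 0.0, -3.2]
finger_gap: 0.774
gripper_force: 68.5
```

Emit:
step_hand --pt "0 0 0.0013 0" --pt "0 0 0.0025 0" --pt "0 0 0.0025 0"

```text
t: 13.05
eef_pos: [0.458, -0.4293, 0.0768]
ee_rot: [-3.142, 0.0, 1.073]
force: [-1.4, 1.4, -1.4]
finger_gap: 0.772
gripper_force: 68.8
```

```bash
python3 rel.py .458 -.4285 .0766 1.073
```

```text
rel [ 0.0007 -0.0004  0.0002] turn -0.0 t 13.05 F [-1.4  1.4 -1.4] gap 0.772
```

Contact is starting, so release and lift straight up.

To row units: 0.001 m is 0.0013.

Emit:
step_hand --pt "0 0 0.0013 0" --pt "0 0 0.0013 0" --only "force"

```text
force: [-3.3, 3.1, 4.2]
gripper_force: 69.5
```

Emit:
step_hand --pt "0 0 0 0" --pt "0 0 0 0" --pt "0 0 0 0" --pt "0 0 0 0" --pt "0 0 0 0" --aperture 1

```text
t: 13.63
eef_pos: [0.4581, -0.4293, 0.0755]
ee_rot: [3.141, 0.0, 1.073]
force: [0.0, -0.0, -0.1]
finger_gap: 0.998
gripper_force: 0.0
```

Emit:
step_hand --pt "0 0 -0.025 0" --pt "0 0 -0.0625 0" --pt "0 0 -0.1125 0" --pt "0 0 -0.1625 0" --pt "0 0 -0.2125 0" --pt "0 0 -0.25 0" --pt "0 0 -0.25 0" --pt "0 0 -0.25 0"

```text
t: 14.3
eef_pos: [0.4593, -0.4305, 0.2792]
ee_rot: [3.135, 0.002, 1.073]
force: [-0.5, -0.4, -1.0]
finger_gap: 1.003
gripper_force: 0.0
```

```bash
python3 rel.py .45 -.10 .28 2.44; python3 rel.py .45 -.10 .28 -.70
```

```text
rel [ 0.2859 -0.166  -0.0025] turn -1.367 t 14.3 F [-0.5 -0.4 -1. ] gap 1.003
rel [ 0.2859 -0.166  -0.0025] turn 1.773 t 14.3 F [-0.5 -0.4 -1. ] gap 1.003
```

To row units: 0.23 m is 0.2875, 0.2 m is 0.25, -0.94 rad is -0.2992.

Emit:
step_hand --pt "0.025 -0.0125 0 -0.0318" --pt "0.0625 -0.0313 0 -0.07" --pt "0.1 -0.05 0 -0.1082" --pt "0.1375 -0.0688 0 -0.1464" --pt "0.175 -0.0875 0 -0.1846" --pt "0.2125 -0.1063 0 -0.2228" --pt "0.25 -0.125 0 -0.261" --pt "0.2875 -0.1438 0 -0.2992"

```text
t: 14.97
eef_pos: [0.4655, -0.1702, 0.2731]
ee_rot: [-3.139, -0.003, 2.018]
force: [0.4, 0.7, -0.6]
finger_gap: 0.999
gripper_force: 0.0
```

```bash
python3 rel.py .4704 -.1204 .2 2.44
python3 - <<'E'
from h import *
c=shot('top','t5.png'); b=c['img'][200:260,310:400,::-1]
s=shot('side','s5.png'); d=s['img'][215:275,290:380,::-1]
cv2.imwrite('pics/a5.png',cv2.resize(np.vstack([b,d]),None,fx=5,fy=5,interpolation=cv2.INTER_CUBIC))
E
```

```text
rel [0.0426 0.0262 0.0732] turn -0.422 t 14.97 F [ 0.4  0.7 -0.6] gap 0.999
```

View pics/a5.png

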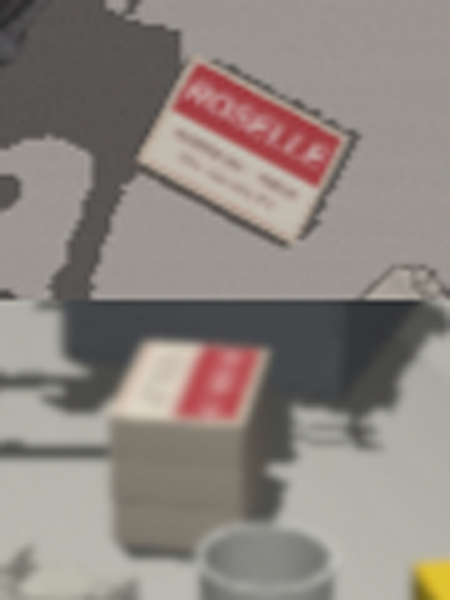

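The column is straight and flush, in the top crop with corners (195,58), (355,135), (293,245) and (140,160), and in the side view too. Next is the handle.

To row units: 0.072 m is 0.09, 0.06 m is 0.075, -0.42 rad is -0.1337.

```bash
python3 - <<'E'
from h import *
c=shot('top')
print(rect(np.array([ray(c,310+u/5,200+v/5,.072) for u,v in [(195,58),(355,135),(293,245),(140,160)]])))
E
```

```text
(array([ 0.4562, -0.4294,  0.072 ]), [(np.float64(0.0964), np.float64(-2.055)), (np.float64(0.067), np.float64(2.622))])
```

Emit:
step_hand --pt "0.025 0.0188 0.025 -0.0382" --pt "0.05 0.0313 0.05 -0.0764" --pt "0.0538 0.0325 0.075 -0.1146" --pt "0.0538 0.0325 0.09 -0.1337" --pt "0.0538 0.0325 0.09 -0.1337" --pt "0.0538 0.0325 0.09 -0.1337"

```text
t: 15.62
eef_pos: [0.4709, -0.1228, 0.2018]
ee_rot: [-3.14, -0.003, 2.429]
force: [-0.3, 0.3, -0.4]
finger_gap: 1.004
gripper_force: 0.0
```

```bash
python3 rel.py .4704 -.1204 .099 2.44
```

```text
rel [0.0016 0.0017 0.1028] turn -0.011 t 15.62 F [-0.3  0.3 -0.4] gap 1.004
```

To row units: 0.1 m is 0.125, 0.098 m is 0.1225, -0.01 rad is -0.0032.

Emit:
step_hand --pt "0.0013 0.0013 0.0375 -0.0032" --pt "0.0013 0.0013 0.075 -0.0032" --pt "0.0013 0.0013 0.1063 -0.0032" --pt "0.0013 0.0013 0.1225 -0.0032" --pt "0.0013 0.0013 0.125 -0.0032" --pt "0.0013 0.0013 0.125 -0.0032" --pt "0.0013 0.0013 0.125 -0.0032"

```text
t: 16.2
eef_pos: [0.4732, -0.1217, 0.105]
ee_rot: [3.141, 0.002, 2.441]
force: [-0.2, 0.2, -0.0]
finger_gap: 1.002
gripper_force: 0.0
```

Emit:
step_hand --pt "0 0 0 0" --pt "0 0 0 0" --pt "0 0 0 0" --pt "0 0 0 0" --pt "0 0 0 0" --pt "0 0 0 0" --pt "0 0 0 0" --pt "0 0 0 0" --aperture 0

```text
t: 16.87
eef_pos: [0.4742, -0.1182, 0.1043]
ee_rot: [3.135, 0.001, 2.44]
force: [6.5, 10.3, 0.6]
finger_gap: 0.142
gripper_force: 62.7
```

Emit:
step_hand --pt "0 0 0 0" --pt "0 0 0 0" --pt "0 0 0 0" --pt "0 0 0 0"

```text
t: 17.2
eef_pos: [0.4743, -0.1182, 0.1043]
ee_rot: [3.135, 0.001, 2.441]
force: [5.8, 11.3, -0.3]
finger_gap: 0.146
gripper_force: 62.7
```

```bash
python3 rel.py .4704 -.1204 .099 2.44
```

```text
rel [ 0.0015 -0.0042  0.0053] turn 0.001 t 17.2 F [ 5.8 11.3 -0.3] gap 0.146
```

To row units: -0.0866 m is -0.1083, -0.0657 m is -0.0821.

Emit:
step_hand --pt "-0.0004 0.0019 -0.0138 0" --pt "-0.0013 0.0038 -0.0275 0" --pt "-0.0031 0.0038 -0.0413 0" --pt "-0.0055 0.0038 -0.055 0" --pt "-0.0086 0.0038 -0.0688 0" --pt "-0.0124 0.0038 -0.0821 0" --pt "-0.0169 0.0038 -0.095 0" --pt "-0.022 0.0038 -0.1083 0"

```text
t: 17.87
eef_pos: [0.4882, -0.1299, 0.1889]
ee_rot: [3.14, 0.002, 2.442]
force: [9.5, -4.0, -14.2]
finger_gap: 0.142
gripper_force: 58.5
```

Emit:
step_hand --pt "0 0 0 0" --pt "0 0 0 0"

```text
t: 18.03
eef_pos: [0.4885, -0.1301, 0.1893]
ee_rot: [3.14, 0.002, 2.442]
force: [8.2, -2.0, -10.6]
finger_gap: 0.143
gripper_force: 58.6
```

```bash
cat > lid.py <<'E'
from cell import read_state
import numpy as np
p=read_state()['eef_pos']; r=.6603-(p[0]*.7616-p[1]*.648); h=p[2]-.1043; print('r,h',round(r,4),round(h,4),'theta',np.arctan2(h,r).round(3),'rad',np.hypot(r,h).round(4))
E
python3 lid.py
```

```text
r,h 0.204 0.085 theta 0.395 rad 0.221
```

To row units: -0.0686 m is -0.0858, -0.065 m is -0.0813.

Emit:
step_hand --pt "-0.005 0 -0.0125 0" --pt "-0.012 0 -0.0251 0" --pt "-0.0188 0 -0.0375 0" --pt "-0.0266 0 -0.0488 0" --pt "-0.0348 0 -0.06 0" --pt "-0.0434 0 -0.0709 0" --pt "-0.0526 0 -0.0813 0" --pt "-0.0569 0 -0.0858 0"

```text
t: 18.7
eef_pos: [0.5217, -0.1586, 0.256]
ee_rot: [-3.141, -0.004, 2.442]
force: [5.2, 0.5, -15.2]
finger_gap: 0.144
gripper_force: 58.6
```

Emit:
step_hand --pt "0 0 0 0" --pt "0 0 0 0" --pt "0 0 0 0" --pt "0 0 0 0"

```text
t: 19.03
eef_pos: [0.5212, -0.1582, 0.2553]
ee_rot: [-3.141, -0.004, 2.443]
force: [5.7, 0.5, -16.5]
finger_gap: 0.14
gripper_force: 58.5
```

```bash
python3 lid.py
python3 - <<'E'
from h import *
s=shot('side','s6.png'); d=s['img'][140:240,290:400,::-1]
cv2.imwrite('pics/a6.png',cv2.resize(d,None,fx=6,fy=6,interpolation=cv2.INTER_CUBIC))
E
```

```text
r,h 0.1608 0.151 theta 0.754 rad 0.2206
```

View pics/a6.png

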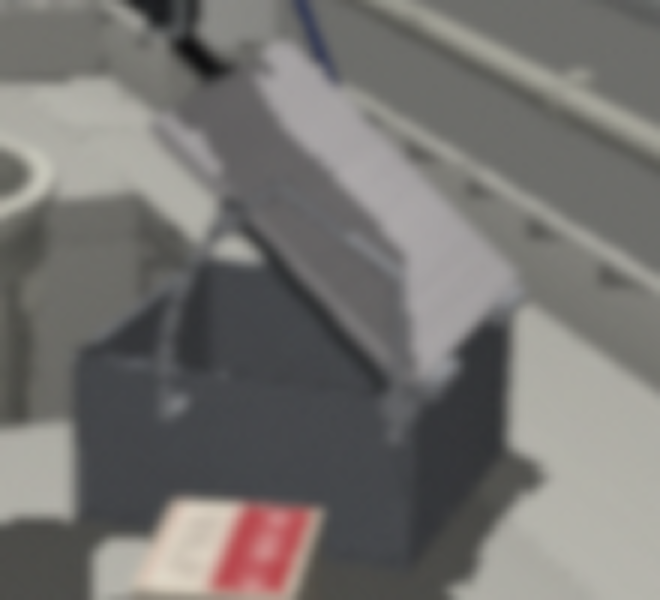

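The lid stands up, with its near edge running from about (155,120) to (410,385). The pointer arm runs nearly parallel from its knob at (230,213) to its pivot at about (390,390). I'll check the angles numerically.

```bash
python3 - <<'E'
from h import *
s=shot('side'); x=np.array([.7616,-.648]); y=np.array([.648,.7616]); H=np.r_[np.array([.5725,-.2072])+.09*x,.095]
P=lambda r,th,o,n=0:(proj(s,H+np.r_[(-r*np.cos(th)-n*np.sin(th))*x*1+o*y,r*np.sin(th)-n*np.cos(th)*-1])-[290,140])*6
for th in(.65,.7,.75,.8,.85): print(th,'knob',P(.118,th,-.112).round(0),'o=-.105',P(.118,th,-.105).round(0),'pivot',P(0,th,-.112).round(0),'lid corner mid',P(.18,th,-.09).round(0),'hinge',P(0,th,-.09).round(0))
E
```

```text
0.65 knob [205. 239.] o=-.105 [210. 235.] pivot [391. 407.] lid corner mid [126. 140.] hinge [405. 391.]
0.7 knob [212. 230.] o=-.105 [218. 226.] pivot [391. 407.] lid corner mid [137. 127.] hinge [405. 391.]
0.75 knob [220. 222.] o=-.105 [225. 218.] pivot [391. 407.] lid corner mid [148. 115.] hinge [405. 391.]
0.8 knob [228. 215.] o=-.105 [233. 211.] pivot [391. 407.] lid corner mid [161. 103.] hinge [405. 391.]
0.85 knob [237. 207.] o=-.105 [242. 203.] pivot [391. 407.] lid corner mid [173.  92.] hinge [405. 391.]
```

To row units: -0.004 m is -0.005, -0.003 m is -0.0038.

Emit:
step_hand --pt "-0.0013 0 -0.0013 0" --pt "-0.0025 0 -0.0025 0" --pt "-0.0038 0 -0.0038 0" --pt "-0.005 0 -0.005 0" --pt "-0.005 0 -0.005 0" --pt "-0.005 0 -0.005 0"

```text
t: 19.63
eef_pos: [0.524, -0.1606, 0.259]
ee_rot: [-3.141, -0.005, 2.443]
force: [6.4, 0.3, -16.6]
finger_gap: 0.14
gripper_force: 58.5
```

Emit:
step_hand --pt "0 0 0 0" --pt "0 0 0 0" --pt "0 0 0 0" --pt "0 0 0 0" --pt "0 0 0 0" --pt "0 0 0 0"

```text
t: 20.13
eef_pos: [0.5239, -0.1605, 0.259]
ee_rot: [-3.141, -0.005, 2.443]
force: [5.7, 1.3, -16.2]
finger_gap: 0.139
gripper_force: 58.5
```

```bash
python3 lid.py
python3 - <<'E'
from h import *
a=cv2.imread('pics/s6.png'); s=shot('side','s7.png')
# knob region & column change check vs. previous frame
b=cv2.imread('pics/s7.png'); d=cv2.absdiff(a,b).max(2)
print('column diff',d[222:270,305:350].max(),'knob diff',d[172:180,324:333].max())
E
```

```text
r,h 0.1572 0.1547 theta 0.777 rad 0.2206
column diff 48 knob diff 15
```

```bash
python3 - <<'E'
from h import *
a=cv2.imread('pics/s5.png');m=cv2.imread('pics/s6.png');b=cv2.imread('pics/s7.png')
for n,p,q in(('5-7',a,b),('6-7',m,b)):
    d=cv2.absdiff(p,q).max(2)[222:270,305:350]; y,x=np.where(d>20); print(n,len(y),sorted(set(zip((y+222).tolist(),(x+305).tolist())))[:25])
E
```

```text
5-7 167 [(227, 305), (228, 305), (228, 306), (228, 307), (229, 305), (229, 306), (229, 307), (229, 311), (229, 312), (229, 313), (229, 314), (230, 305), (230, 308), (230, 309), (230, 310), (230, 311), (230, 312), (230, 313), (230, 314), (231, 306), (231, 307), (231, 308), (231, 309), (231, 310), (231, 311)]
6-7 36 [(229, 308), (229, 309), (229, 310), (230, 308), (230, 309), (230, 310), (230, 311), (232, 305), (232, 306), (233, 305), (233, 306), (233, 307), (234, 305), (234, 306), (234, 307), (235, 305), (235, 306), (235, 307), (236, 305), (236, 306), (237, 305), (237, 306), (238, 305), (238, 306), (239, 305)]
```

The differences lie left of the column, on the bench, where the arm's shadow moves. The column itself hasn't moved, so I'm handing in.

```bash
python3 -c "
from cell import sign_off
print(sign_off())"
```

```text
the job is handed in; nothing more can be done
None
```

I handed the job in at about 20 s with the three wax boxes in one flush column on the bench and the gripper still holding the lid by its handle at about 0.78 rad; I read the pointer arm at 0.77 to 0.81 rad from the images, and the hand-in gave no verdict.

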